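# Load a label roll on the bottle labeller

## Robot

A 6-joint arm with a two-finger parallel gripper is mounted at the origin on the work surface. World frame = base frame: x ahead of the robot, y to its left, z up, the work surface at z = 0. Lengths are in m, angles in rad, forces in N, time in s.
With the tool pointing down it reaches from about 0.275 to 0.875 m from the base axis. Payload 12.5 kg.
Tool frame: the origin (TCP) lies at the very end of the fingers, on their centre line; the grasp point (between the pads) lies 19 mm behind it; z points along the fingers, y is the line along which they close (so a half turn about z gives the same grasp; the last joint's range is limited). The gripper opens to 85 mm and grips with 20 to 120 N. Pads are 22 mm wide; open, the fingers measure 114 mm over their backs; the gripper's body (76 mm by 85 mm) begins 54 mm behind the grasp point. The pads swing forward as they close: fully open they stand 13 mm farther back than shut.
Start: joints at [-1.406, 0.351, 1.652, -0, 1.139, -0.085], TCP at [0.136, -0.533, 0.231] pointing down, gripper open.
Joint ranges: [-2.75, 2.75], [-0.79, 2.1], [0.01, 2.65], [-1.57, 4.71], [0.07, 3.14], [-2.87, 2.87]. Speed limits (rad/s): [2.22, 2.22, 2.79, 3.14, 3.14, 3.14].

## Interface

Orientations are given as a unit quaternion [w, x, y, z].
In Python, from plant import bot, eyes gives the robot as it stands.
- The arm moves only by the tool jog_arm, never from a script. Its arguments are lists of equal length, an entry for each row: "rot": the turn, a rotation vector about the tool's x, y, z in units of 180 degrees (1.0 is 180 degrees), a list of three; "travel": the shift along the tool's x, y, z in units of 800 mm (1.0 is 800 mm), a list of three; "fingers": the opening, from 0 (shut) to 1 (fully open). A call has exactly 5 rows; each row is the pose to reach, as a shift and turn from the pose commanded when the call began, along the tool's axes at that moment, turning the shorter way round; what a row does not reach only later rows make up. A row lasts 1/12 s, in which the tool goes at most 41.7 mm and 7.16 degrees, less where a joint would pass 70% of its speed; a pose out of reach is approached as far as the arm can. A call with a number of a shift or a turn outside -1 to 1 is refused whole. A call with a gripper value outside its range is refused whole. The fingers move at their own pace and stop on an object; "grip_force" is the grip in N (left out, the last holds). Time passes only in rows, so rows that repeat a pose let the fingers close, or fill a call up. It gives the time, the measured TCP pose, the force, the opening and the grip force at its end, in the units of the state.
- bot.read_state(): the state, without advancing time (a new reading comes with each control period).
- eyes.get_image(name): name is "side" or "top"; returns the picture (384x512x3 uint8, red, green, blue); there is no depth.
- eyes.get_calibration(name): a dict with "K" (3x3 intrinsics, pixels), "T" (4x4, takes a point from camera to world coordinates). Camera axes: x right, y up, looking along -z (the intrinsics and any distortion apply to the point x, -y, -z); pixel columns grow to the right and rows downward; lengths in m; the calibration is good to about 2 mm. A picture is of the moment at which its call begins. get_calibration takes no time and is no camera call.
- bot.job_done(): hands the job in; it is judged then, once.
The state is a dict: "t": time; "joint_pos": joint angles; "dq": joint speeds; "joint_torque": joint torques, N m; "tool_pos": TCP position; "orientation": TCP orientation; "contact_force": force on the tool from outside, world axes, zero at the start; "wrist_torque": the same for the moment, N m; "finger_gap": finger opening in m; "finger_force": force on a finger pad.
Only numpy, scipy, OpenCV 4.12 (cv2) and the standard library are available. Lean on these libraries where they do the work, as an engineer would, in place of code of your own. Each camera call takes 0.05 s, during which the arm holds its last target. There are 200 camera calls.

## Task

Take the orange-handled spindle from its sloping blue holster: squeeze and keep holding the black release button in the side of its handle while you draw it out along the slope, without wrenching the holster. Then pass its rod through the bore of the label roll lying in the wooden cradle, lift the roll on the rod without the hand touching the roll, and lay the rod across both notched uprights of the green stand so that the roll hangs free between them; let go. Leave the bottles, cup and other things where they are.

Things in the scene. Friction and masses are not known exactly. Their poses are not given: they have to be found in the camera images.
- spindle_grip (a point): Centre of the spindle's orange handle, a block 65 mm long (x -34 to +31), 28 mm high (z +-14). x runs along the rod from its tip to the handle's free end, y to the button side, z up when holstered. Fixed side at y -15; button face at y +24 free, +16 pressed: a grasp across y is 39 mm wide, 31 mm with the button fully in. Holstered, +x points away from the robot, 25 degrees above level
- release_face (a point): Centre of the black release button's face when free, 24 mm to the +y side of spindle_grip, same axes. The face is 36 mm long (x), 24 mm high (z). A black hook arm on the button runs forward beside the rod as far as 21 mm in front of the handle's shoulder, outer side 27 mm from the rod's axis, and catches behind the holster's lip
- release (a joint): Travel of the release button into the handle in m: 0 free, 0.008 fully in. Spring: 2.6 N to start it, 13 N to push it fully in. The hook clears the holster's lip from about 0.006 m on; with less a pull takes up 2 mm of play and then stops hard. The button springs back when let go
- spindle_shoulder (a point): Centre of the handle's front shoulder, on the rod's axis, 34 mm in front of spindle_grip, same axes. Here the round aluminium rod begins: 14 mm thick, 130 mm long, towards -x. Spindle 195 mm long over all, 97 g. When holstered it lies within 5 mm of dock_mouth (play)
- rod_mid (a point): Point on the rod's axis 75 mm from the shoulder, 109 mm from spindle_grip, 55 mm from the rod's tip: the middle of the roll should hang about here. Same axes as spindle_grip
- dock_mouth (a point): Centre of the front face of the fixed blue and aluminium holster, 85 mm above the table. Axes of its level base: x away from the robot, z up. The bore rises towards +x at 25 degrees from level, so the spindle comes out along (0.906, 0, 0.423) of these axes, free after 130 mm. Rod play 1.5 mm all round. The collar is 52 mm wide, 40 mm high
- roll_center (a point): Centre of the white label roll: 90 mm across, 50 mm wide, with a 40 mm bore right through along its x axis (level, x pointing away from the robot; it may be turned about x). 180 g, give or take a third. Lies loose in the cradle, centre 58 mm above the table. Thread it from its +x face
- cradle_center (a point): Centre of the roll's place in the fixed wooden cradle (110 mm across, 70 mm along x), 58 mm above the table, x along the bore. Its low end stops, at x +-31 mm, rise to 28 mm above the table
- stand_rest (a point): On the green stand: half-way between its two uprights, 85 mm up, at the height of the axis of a rod lying in both notches. x (level) runs from upright to upright. Uprights at x +-41 mm, 8 mm thick, 74 mm free between them, each with an open 90 degree V notch, 42 mm wide, 21 mm deep, tips 98 mm up. Placed well, rod_mid lies here, rod parallel to x either way round; the roll hangs 13 mm lower
- bottle_a: green wine bottle, 76 mm thick, 300 mm tall, bystander; origin at the centre of its underside
- bottle_b: amber wine bottle, 76 mm thick, 300 mm tall, bystander; origin at the centre of its underside
- jar: closed glass jar, 84 mm wide, 110 mm tall, bystander; origin at the centre of its underside
- cup: white ceramic tasting cup, 76 mm wide, 85 mm tall, bystander; origin at the centre of its underside
- core: empty cardboard core standing on end, 60 mm wide, 50 mm tall, bystander; origin at the centre of its underside
- waiter_knife: folded wooden waiter's knife, 110 x 23 x 14 mm, bystander; origin at the centre of its underside
- label_stack: stack of white labels, 100 x 75 x 12 mm, bystander; origin at the centre of its underside
Not all that is in view belongs to the job. Of the things that look like the part that bears spindle_grip, the largest one is meant.

How it is judged:
On the way, in this order (a step that is already met when the one before it is completed fails the run):
1. the release button is held in while the spindle is still home in its holster (value of joint release above 0.006 m and distance between spindle_shoulder and dock_mouth below 0.008 m), for 0.1 s.
2. the spindle is drawn right out of the holster (distance between spindle_shoulder and dock_mouth above 0.135 m), for 0.2 s.
3. the roll is lifted out of the cradle, hanging on the spindle's rod (z of roll_center in the frame of cradle_center above 0.03 m and distance between roll_center and rod_mid below 0.035 m and contact force between roll and spindle above 0.4 N and contact force between roll and cradle below 0.1 N), for 0.3 s.
At the end, for the whole second after the job is handed in: The rod lies in both V notches of the stand (rod_mid within 14 mm of stand_rest along the rod, 6 mm across and in height, parallel within 0.12 rad); the roll hangs on it between the uprights (centre within 16 mm along, 12 mm across, 5 to 20 mm below stand_rest), all at rest and let go (x of rod_mid in the frame of stand_rest between -0.014 and 0.014 m and y of rod_mid in the frame of stand_rest between -0.006 and 0.006 m and z of rod_mid in the frame of stand_rest between -0.006 and 0.006 m and angle between the x axis of rod_mid and the x axis of stand_rest, either way round below 0.12 rad and x of roll_center in the frame of stand_rest between -0.016 and 0.016 m and y of roll_center in the frame of stand_rest between -0.012 and 0.012 m and z of roll_center in the frame of stand_rest between -0.02 and -0.005 m and linear speed of each of spindle, roll below 0.03 m/s and angular speed of roll below 0.5 rad/s); the robot touches nothing.
It fails at once if the hand or arm touches the label roll (contact force between any of the fingers, the arm and roll above 1 N).
It fails at once if the holster is wrenched: more than 60 N between spindle and holster (contact force between spindle and dock above 60 N).
It fails at once if a bystander is moved by more than 30 mm (distance of any of bottle_a, bottle_b, jar, cup, core, waiter_knife, label_stack from where it was at the start of the episode above 0.03 m).
It also fails if it takes over 69 s, if anything falls off the work surface, if the arm or the gripper's body presses on something with over 40 N, if the wrist force passes 120 N, or if a joint passes its speed limit or range.

## Working session

There is one attempt and no reset: what is moved stays moved. The work goes in short steps, Python scripts to look and compute and a tool call to move; the robot and the scene stay as the last step left them, time stands still between calls to the robot, and variables do not carry over. Pictures are saved under pics/ and viewed, at most 14 in all, crops included, and the job is handed in when it is done.

Besides the shell and the picture viewer there is one more tool, called as name(argument=value, ...) on one line, values as JSON. jog_arm: Moves the arm, as the interface text tells. Shifts and turns lie within -1 to 1; 1 stands for 800 mm of shift or 180 degrees of turn. Its arguments: {"type":"object","properties":{"rot":{"type":"array","items":{"type":"array","items":{"type":"number","minimum":-1,"maximum":1}}},"travel":{"type":"array","items":{"type":"array","items":{"type":"number","minimum":-1,"maximum":1}}},"fingers":{"type":"array","items":{"type":"number"}},"grip_force":{"type":"number"}},"required":["rot","travel","fingers"]}

```bash
mkdir -p pics
python3 - <<'E'
from plant import bot, eyes
import cv2,numpy as np
for n in("side","top"):
    im=eyes.get_image(n); cv2.imwrite(f"pics/{n}0.png",cv2.resize(im[:,:,::-1],(800,600),interpolation=cv2.INTER_CUBIC)); cv2.imwrite(f"pics/{n}0_raw.png",im[:,:,::-1])
    c=eyes.get_calibration(n); print(n,{k:np.round(v,4).tolist() if k in'KT' else v for k,v in c.items()})
print(bot.read_state())
E
```

```text
side {'K': [[428.115, 0.0, 256.9883], [0.0, 428.115, 188.122], [0.0, 0.0, 1.0]], 'T': [[-0.989, 0.0841, -0.1215, 0.3806], [-0.1476, -0.5197, 0.8415, 1.1164], [0.0077, 0.8502, 0.5264, 0.7694], [0.0, 0.0, 0.0, 1.0]]}
top {'K': [[399.5272, 0.0, 248.4399], [0.0, 399.5272, 185.5665], [0.0, 0.0, 1.0]], 'T': [[0.0048, 0.9909, -0.1349, 0.3228], [-0.9999, 0.0068, 0.0143, 0.0225], [0.015, 0.1348, 0.9908, 1.6478], [0.0, 0.0, 0.0, 1.0]]}
{'t': 0.1, 'joint_pos': array([-1.40557949e+00,  3.51165618e-01,  1.65237890e+00, -4.06733277e-05,
        1.13908015e+00, -8.45791830e-02]), 'dq': array([ 0.00060952, -0.00040167, -0.00321   ,  0.00030104,  0.00076354,
        0.00022925]), 'joint_torque': array([ 6.30580507e-04, -5.06830466e+01, -2.91875249e+01, -2.60827699e-05,
        2.71416633e-03, -5.25888709e-06]), 'tool_pos': array([ 0.13593991, -0.53262343,  0.23081427]), 'orientation': array([-5.14843475e-04,  9.92209184e-01,  1.24581975e-01, -3.92505213e-05]), 'contact_force': array([-1.07108086, -0.41225768, -0.36185974]), 'wrist_torque': array([0.00791353, 0.03706922, 0.03843726]), 'finger_force': 0.0, 'finger_gap': 0.08546347942845098}
```

View pics/top0.png

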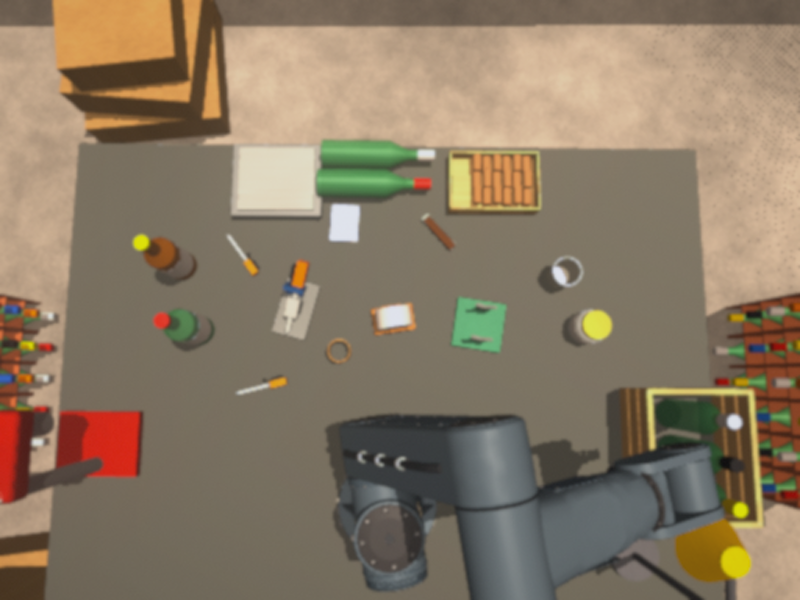

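View pics/side0.png

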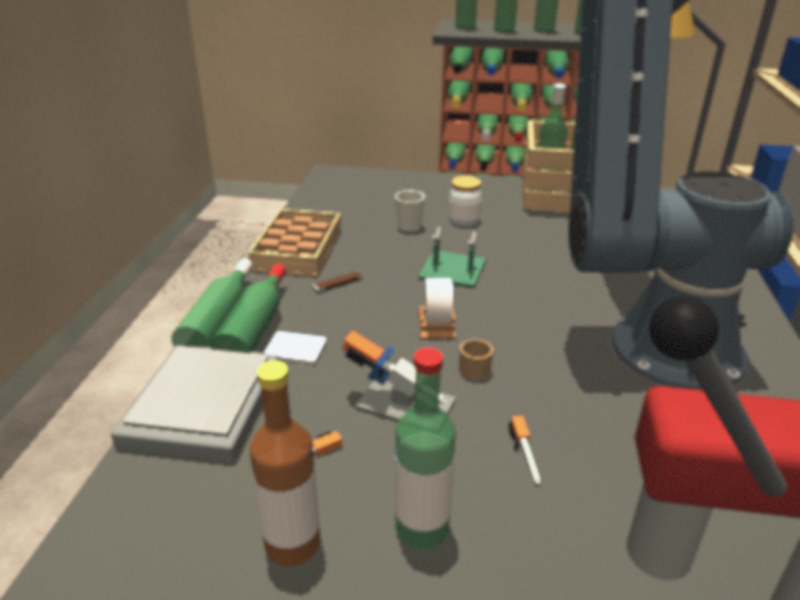

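Top view (800×600): handle at (299,273), holster (293,290), roll (394,318), stand (479,325). The side view shows the same objects: handle (368,350), roll (439,303), stand (453,262). I'll zoom in on both.

```bash
cat > h.py <<'E'
import numpy as np,cv2
from scipy.spatial.transform import Rotation as R
from plant import bot,eyes
CAL={n:eyes.get_calibration(n) for n in("side","top")}
def proj(n,P):
    K,T=np.array(CAL[n]["K"]),np.array(CAL[n]["T"]); P=np.atleast_2d(P)
    c=(P-T[:3,3])@T[:3,:3]; c=c*[1,-1,-1]; q=c@K.T; return q[:,:2]/q[:,2:]
def ray(n,u,v):
    K,T=np.array(CAL[n]["K"]),np.array(CAL[n]["T"])
    d=np.linalg.solve(K,[u,v,1])*[1,-1,-1]; return T[:3,3],T[:3,:3]@d
def atz(n,u,v,z):
    o,d=ray(n,u,v); return o+d*(z-o[2])/d[2]
def tri(ut,us):
    A=[];b=[]
    for n,(u,v) in(("top",ut),("side",us)):
        o,d=ray(n,u,v); d/=np.linalg.norm(d); M=np.eye(3)-np.outer(d,d); A.append(M); b.append(M@o)
    A=np.vstack(A);b=np.hstack(b); x,r,_,_=np.linalg.lstsq(A,b,rcond=None); return x, float(np.sqrt(r[0]))
def crop(im,x0,y0,w,h,s,fn):
    c=cv2.resize(im[y0:y0+h,x0:x0+w,::-1],None,fx=s,fy=s,interpolation=cv2.INTER_CUBIC)
    for i in range(0,w,10): cv2.putText(c,str(x0+i),(i*s,8),0,.3,(255,255,255),1);cv2.line(c,(i*s,10),(i*s,14),(255,255,255),1)
    for i in range(0,h,10): cv2.putText(c,str(y0+i),(0,i*s+4),0,.3,(255,255,255),1)
    cv2.imwrite(fn,c)
E
python3 - <<'E'
import cv2
from h import *
t=cv2.imread("pics/top0_raw.png")[:,:,::-1]; s=cv2.imread("pics/side0_raw.png")[:,:,::-1]
crop(t,170,155,160,80,5,"pics/t1.png"); crop(s,210,130,115,145,4,"pics/s1.png")
E
```

```text
(no output)
```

View pics/t1.png

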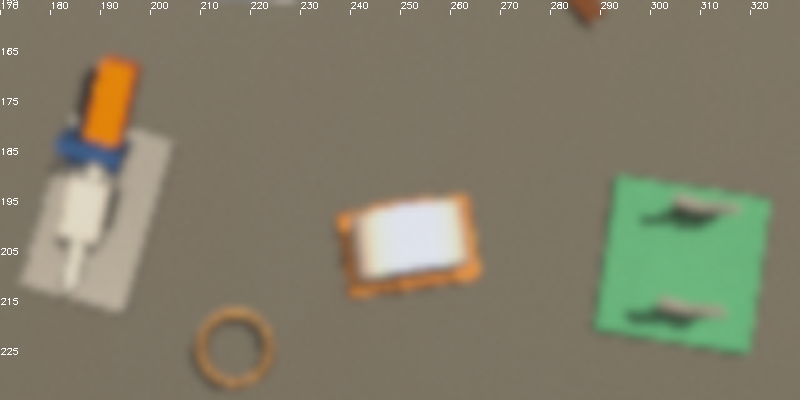

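View pics/s1.png

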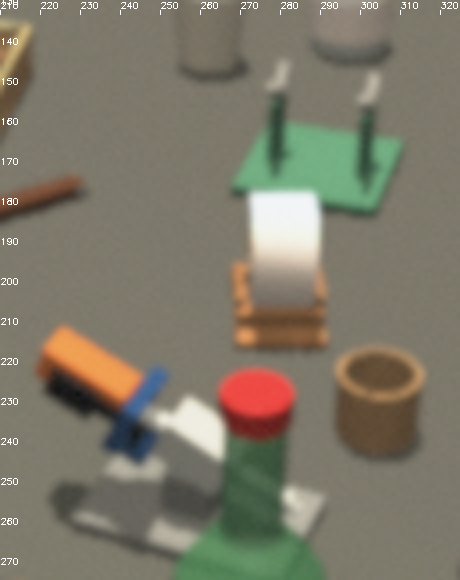

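Handle axis runs from about (186,184) to (192,168) in the top raw pixels. The roll is centred at about (252,203) and the stand uprights are at about (308,196) and (306,217). Next I fit simple models to the colour masks.

```bash
cat > fit.py <<'E'
from h import *
from scipy.optimize import minimize
t=cv2.imread("pics/top0_raw.png"); s=cv2.imread("pics/side0_raw.png")
def mask(im,box,f):
    x0,y0,x1,y1=box; h=cv2.cvtColor(im,cv2.COLOR_BGR2HSV).astype(int); m=f(h[...,0],h[...,1],h[...,2])
    o=np.zeros(im.shape[:2],np.uint8); o[y0:y1,x0:x1]=m[y0:y1,x0:x1]*255; return o
S=4
def render(n,P):
    p=((proj(n,P)+.5)*S*16).astype(np.int32); o=np.zeros((384*S,512*S),np.uint8)
    cv2.fillConvexPoly(o,cv2.convexHull(p),255,cv2.LINE_AA,4); return cv2.resize(o,(512,384),interpolation=cv2.INTER_AREA)
def fit(P0,masks,x0,par):
    ms={n:cv2.GaussianBlur(m.astype(float),(0,0),1.2) for n,m in masks.items()}
    def cost(p):
        W=par(P0,p); return sum(((cv2.GaussianBlur(render(n,W).astype(float),(0,0),1.2)-m)**2).sum()/(m**2).sum() for n,m in ms.items())
    best=minimize(cost,x0,method="Nelder-Mead",options=dict(initial_simplex=np.array([x0]+[np.array(x0)+d for d in np.diag([.015,.015,.15][:len(x0)])]),xatol=1e-4,fatol=1e-5))
    return best.x,best.fun
Rz=lambda a:R.from_euler("z",a).as_matrix()
box=lambda a,b,c,d,e,f:np.array([[x,y,z] for x in(a,b) for y in(c,d) for z in(e,f)])
slope=R.from_euler("y",-25,degrees=True).as_matrix()
hd=(box(-.034,.031,-.015,.015,-.014,.014)+[.034,0,0])@slope.T+[0,0,.085]
place=lambda P,p:P@Rz(p[2]).T+[p[0],p[1],0]
or_=lambda h,S,v:(h>5)&(h<22)&(S>170)&(v>120)
mt=mask(t,(180,160,204,190),or_); ms=mask(s,(212,205,252,240),or_)
print("mask px",(mt>0).sum(),(ms>0).sum())
x0=[*atz("top",187,182,.085)[:2],-.25]
print("dock top",fit(hd,{"top":mt},x0,place)); print("dock both",fit(hd,{"top":mt,"side":ms},x0,place))
a=np.linspace(0,2*np.pi,40); cy=np.array([[x,.045*np.cos(q),.058+.045*np.sin(q)] for x in(-.025,.025) for q in a])
cy=cy[cy[:,2]>.03]
wh=lambda h,S,v:(S<60)&(v>135)
m2=mask(t,(238,190,268,214),wh); print("roll px",(m2>0).sum())
x0=[*atz("top",252,203,.1)[:2],.1]; print("roll",fit(cy,{"top":m2},x0,place))
gr=lambda h,S,v:(h>45)&(h<90)&(S>70)
m3=mask(t,(282,184,330,230),gr); m3=cv2.morphologyEx(m3,cv2.MORPH_CLOSE,np.ones((9,9))); r=cv2.minAreaRect(cv2.findNonZero(m3))
print("stand rect",r,[atz("top",*c,.006)[:2].round(4).tolist() for c in cv2.boxPoints(r)],"centre",atz("top",*r[0],.006))
for uv in((308.5,196.5),(306.5,216.5)): print("upr",atz("top",*uv,.09)[:2])
E
python3 fit.py
```

```text
mask px 122 54
dock top (array([ 0.54718665,  0.23194719, -0.27691153]), np.float64(0.10458697125714289))
dock both (array([ 0.54740141,  0.22388139, -0.10013165]), np.float64(10.658172910113008))
roll px 271
roll (array([ 0.47125328, -0.01333916,  0.19702532]), np.float64(0.06946282362476512))
stand rect ((306.07513427734375, 207.51156616210938), (31.019668579101562, 30.791582107543945), 8.746161460876465) [[0.4032, -0.1659], [0.5293, -0.1865], [0.5104, -0.3137], [0.3846, -0.2918]] centre [ 0.45653247 -0.23942518  0.006     ]
upr [ 0.4930997 -0.2362155]
upr [ 0.41455418 -0.22717107]
```

```bash
cat > ov.py <<'E'
from h import *
import sys
t=cv2.imread("pics/top0_raw.png"); s=cv2.imread("pics/side0_raw.png")
Rz=lambda a:R.from_euler("z",a).as_matrix()
place=lambda P,p:np.array(P)@Rz(p[2]).T+[p[0],p[1],0]
slope=R.from_euler("y",-25,degrees=True).as_matrix()
def up(x): return [[x,-.025,.006],[x,-.021,.098],[x,0,.077],[x,.021,.098],[x,.025,.006]]
a=np.linspace(0,2*np.pi,30)
def models(D,Ro,St):
    L=[]
    for z in(-.014,.014): L.append(place((np.array([[0,-.015,z],[.065,-.015,z],[.065,.015,z],[0,.015,z],[0,-.015,z]]))@slope.T+[0,0,.085],D))
    L.append(place((np.array([[0,-.026,-.02],[0,.026,-.02],[0,.026,.02],[0,-.026,.02],[0,-.026,-.02]]))@slope.T+[0,0,.085],D))
    for x in(-.025,.025): L.append(place([[x,.045*np.cos(q),.058+.045*np.sin(q)] for q in a],Ro))
    for x in(-.041,.041): L.append(place(up(x),St))
    b=.0637; L.append(place([[-b,-b,.006],[b,-b,.006],[b,b,.006],[-b,b,.006],[-b,-b,.006]],St)); return L
L=models([.5472,.2319,-.277],[.4713,-.0133,.197],[.4565,-.2394,-.16])
def draw(n,im,x0,y0,w,h,S):
    c=cv2.resize(im[y0:y0+h,x0:x0+w],None,fx=S,fy=S,interpolation=cv2.INTER_CUBIC)
    for P in L: cv2.polylines(c,[((proj(n,P)+.5-[x0,y0])*S).astype(np.int32)],False,(255,0,255),1,cv2.LINE_AA)
    return c
A=draw("top",t,175,160,155,70,5); B=draw("side",s,210,140,110,105,5)
o=np.zeros((600,800,3),np.uint8); 
A=draw("top",t,175,160,155,70,5)
o[:280,:620]=cv2.resize(A,(620,280)); B=cv2.resize(B[:, :],None,fx=.6,fy=.6); o[280:280+B.shape[0],:B.shape[1]]=B
C=draw("side",s,214,205,50,45,6); o[290:290+C.shape[0],345:345+C.shape[1]]=C
cv2.imwrite("pics/ov1.png",o)
E
python3 ov.py
```

```text
(no output)
```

View pics/ov1.png

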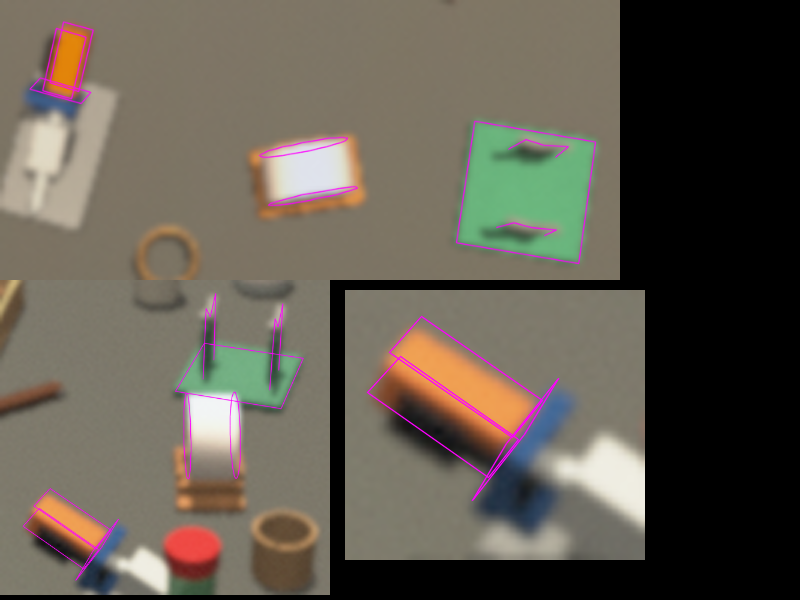

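The stand and roll overlays match well. The handle model sits about 2 px off in the side view, so I'll refit it using both views, with the lit top face for the side view.

```bash
cat >> fit.py <<'E'
print("----")
hs=cv2.cvtColor(s,cv2.COLOR_BGR2HSV); print(hs[220,228],hs[217,225],hs[225,240])
ms=mask(s,(212,205,250,240),lambda h,S,v:(h<25)&(S>110)&(v>165))
mt=mask(t,(180,160,204,190),lambda h,S,v:(h<25)&(S>130)&(v>100))
print((ms>0).sum(),(mt>0).sum())
tf=hd[1::2]
def cost(p):
    d=[]
    for n,P,m in(("top",hd,mt),("side",tf,ms)):
        g=lambda q:cv2.GaussianBlur(q.astype(float),(0,0),1.2)
        d.append(((g(render(n,place(P,p)))-g(m))**2).sum()/(g(m)**2).sum())
    return d
for w in((1,0),(0,1),(1,1)):
    b=min((minimize(lambda p:np.dot(w,cost(p)),x,method="Nelder-Mead",options=dict(initial_simplex=np.array([x]+[np.array(x)+d for d in np.diag([.01,.01,.1])]),xatol=1e-4)) for x in([.547,.234,-.27],[.545,.238,-.2])),key=lambda r:r.fun)
    print(w,b.x.round(4),np.round(cost(b.x),3))
E
python3 fit.py | sed -n '/----/,$p'
```

```text
----
[ 14 169 237] [ 15 168 239] [ 14 168 240]
218 149
(1, 0) [ 0.5478  0.2309 -0.2571] [0.015 0.185]
(0, 1) [ 0.5491  0.2371 -0.232 ] [0.206 0.012]
(1, 1) [ 0.5501  0.2341 -0.2866] [0.052 0.057]
```

```bash
cat >> h.py <<'E'
def Rt(yaw,tilt): # tool x along heading, raised by tilt (deg)
    x=np.array([np.cos(yaw)*np.cos(tilt),np.sin(yaw)*np.cos(tilt),np.sin(tilt)]); z=np.array([np.cos(yaw)*np.sin(tilt),np.sin(yaw)*np.sin(tilt),-np.cos(tilt)])
    return np.c_[x,np.cross(z,x),z]
def cur():
    s=bot.read_state(); q=s["orientation"]; return s,np.array(s["tool_pos"]),R.from_quat([*q[1:],q[0]]).as_matrix()
def go(p,Rm):
    s,P,C=cur(); d=C.T@(np.array(p)-P)/.8; r=R.from_matrix(C.T@Rm).as_rotvec()/np.pi
    print("travel",d.round(4).tolist(),"mm",np.linalg.norm(d)*800//1,"rot",r.round(4).tolist(),"deg",round(np.linalg.norm(r)*180,1),"tool",P.round(4),"F",s["contact_force"].round(1),"gap",round(s["finger_gap"],4),"ff",s["finger_force"],"t",s["t"])
T25=np.radians(25)
DOCK=np.array([.549,.234,.085]);DY=-.255
SX=Rt(DY,T25)[:,0]; GRIP=DOCK+.034*SX
E
python3 - <<'E'
from h import *
Rm=Rt(DY,T25); print(GRIP,Rm[:,2])
go(GRIP+.021*Rm[:,2]-.10*Rm[:,2]+[0,0,.03],Rm)
go([.37,-.1,.28],Rt(0,0))
E
```

```text
[0.57881803 0.22622719 0.09936902] [ 0.40895218 -0.10660352 -0.90630779]
travel [0.7344, -0.8024, 0.0382] mm 870.0 rot [-0.0354, 0.136, 0.158] deg 38.1 tool [ 0.1359 -0.5326  0.2308] F [-1.1 -0.4 -0.4] gap 0.0855 ff 0.0 t 0.1
travel [0.4172, -0.4517, -0.061] mm 494.0 rot [-0.0003, 0.0, 0.0795] deg 14.3 tool [ 0.1359 -0.5326  0.2308] F [-1.1 -0.4 -0.4] gap 0.0855 ff 0.0 t 0.1
```

jog_arm(rot=[[0,0,0.02],[0,0,0.04],[0,0,0.06],[0,0,0.08],[0,0,0.08]], travel=[[0.02,-0.025,-0.04],[0.055,-0.06,-0.06],[0.09,-0.1,-0.06],[0.13,-0.14,-0.06],[0.16,-0.175,-0.06]], fingers=[1,1,1,1,1], grip_force=80)

```text
t: 0.52
tool_pos: [0.2256, -0.3645, 0.2792]
orientation: [0.0, 1.0, -0.003, 0.0]
contact_force: [2.1, -0.9, 0.1]
finger_gap: 0.0856
finger_force: 0.0
```

```bash
python3 -c "
from h import *
go([.37,-.1,.28],Rt(0,0)); Rm=Rt(DY,T25); go(GRIP-.08*Rm[:,2]+[0,0,.03],Rm)"
```

```text
travel [0.1784, -0.3317, -0.001] mm 301.0 rot [0.0, -0.0001, -0.002] deg 0.4 tool [ 0.2256 -0.3645  0.2792] F [ 2.1 -0.9  0.1] gap 0.0856 ff 0.0 t 0.5167
travel [0.396, -0.7515, 0.0967] mm 683.0 rot [-0.0173, 0.1381, 0.078] deg 28.7 tool [ 0.2256 -0.3645  0.2792] F [ 2.1 -0.9  0.1] gap 0.0856 ff 0.0 t 0.5167
```

jog_arm(rot=[[0,0,0],[0,0,0],[0,0,0],[0,0,0],[0,0,0]], travel=[[0.025,-0.045,0],[0.05,-0.09,0],[0.075,-0.135,0],[0.1,-0.18,0],[0.125,-0.225,0]], fingers=[1,1,1,1,1])

```text
t: 0.93
tool_pos: [0.3257, -0.1844, 0.2793]
orientation: [0.0, 1.0, -0.001, 0.0]
contact_force: [0.8, 0.2, -0.4]
finger_gap: 0.0855
finger_force: 0.0
```

jog_arm(rot=[[0,0.02,0.015],[0,0.04,0.03],[0,0.06,0.045],[0,0.08,0.06],[-0.01,0.1,0.07]], travel=[[0.025,-0.045,0],[0.05,-0.09,0],[0.075,-0.135,0],[0.1,-0.18,0],[0.125,-0.225,0]], fingers=[1,1,1,1,1])

```text
t: 1.35
tool_pos: [0.4231, -0.0105, 0.2794]
orientation: [0.013, 0.982, -0.109, 0.153]
contact_force: [0.9, -1.5, -1.4]
finger_gap: 0.0852
finger_force: 0.0
```

```bash
python3 -c "
from h import *
Rm=Rt(DY,T25); go(GRIP-.08*Rm[:,2]+[0,0,.03],Rm)"
```

```text
travel [0.0491, -0.3321, 0.12] mm 285.0 rot [-0.0063, 0.0411, 0.0094] deg 7.7 tool [ 0.4231 -0.0105  0.2794] F [ 0.9 -1.5 -1.4] gap 0.0852 ff 0.0 t 1.35
```

jog_arm(rot=[[0,0.02,0],[-0.005,0.04,0.01],[-0.0063,0.0411,0.0094],[-0.0063,0.0411,0.0094],[-0.0063,0.0411,0.0094]], travel=[[0.01,-0.05,0.01],[0.02,-0.1,0.03],[0.03,-0.15,0.05],[0.035,-0.2,0.06],[0.04,-0.24,0.08]], fingers=[1,1,1,1,1])

```text
t: 1.77
tool_pos: [0.5093, 0.1594, 0.2315]
orientation: [0.028, 0.969, -0.122, 0.213]
contact_force: [0.8, -1.7, 0.7]
finger_gap: 0.0854
finger_force: 0.0
```

jog_arm(rot=[[0,0,0],[0,0,0],[0,0,0],[0,0,0],[0,0,0]], travel=[[0.005,-0.04,0.02],[0.01,-0.08,0.035],[0.01,-0.09,0.04],[0.01,-0.09,0.04],[0.01,-0.09,0.04]], fingers=[1,1,1,1,1])

```text
t: 2.18
tool_pos: [0.5464, 0.2209, 0.205]
orientation: [0.029, 0.969, -0.122, 0.212]
contact_force: [-0.2, -0.8, -0.4]
finger_gap: 0.0852
finger_force: 0.0
```

```bash
python3 -c "
from h import *
Rm=Rt(DY,T25); go(GRIP-.03*Rm[:,2],Rm); go(GRIP+.021*Rm[:,2],Rm)
print(proj('top',[GRIP,cur()[1]]),proj('side',[GRIP,cur()[1]]))
t=eyes.get_image('top');s=eyes.get_image('side')
crop(t,150,130,80,100,6,'pics/a.png');crop(s,195,140,80,100,6,'pics/b.png')
cv2.imwrite('pics/ab.png',cv2.resize(np.hstack([cv2.imread('pics/a.png'),cv2.imread('pics/b.png')]),(800,500)))"
```

```text
travel [-0.0213, -0.017, 0.0981] mm 81.0 rot [0.0008, 0.0015, 0.0014] deg 0.4 tool [0.5464 0.2209 0.205 ] F [-0.2 -0.8 -0.4] gap 0.0852 ff 0.0 t 2.1833
travel [-0.0209, -0.0172, 0.1619] mm 131.0 rot [0.0008, 0.0015, 0.0014] deg 0.4 tool [0.5464 0.2209 0.205 ] F [-0.2 -0.8 -0.4] gap 0.0852 ff 0.0 t 2.1833
[[190.82038217 173.73877906]
 [188.36744867 177.76844719]] [[230.43983713 222.48277621]
 [242.5329835  188.31906598]]
```

View pics/ab.png

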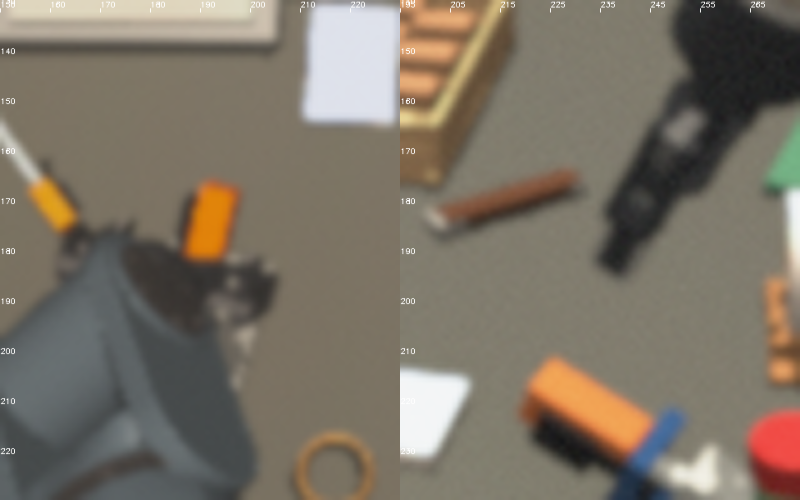

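The handle is at about (191,173) in the top view and (230,220) in the side view. The open fingers are above it and aligned, so I descend.

jog_arm(rot=[[0.0008,0.0015,0.0014],[0.0008,0.0015,0.0014],[0.0008,0.0015,0.0014],[0.0008,0.0015,0.0014],[0.0008,0.0015,0.0014]], travel=[[-0.021,-0.017,0.03],[-0.021,-0.017,0.06],[-0.021,-0.017,0.09],[-0.021,-0.017,0.12],[-0.021,-0.017,0.14]], fingers=[1,1,1,1,1])

```text
t: 2.7
tool_pos: [0.581, 0.2246, 0.0958]
orientation: [0.027, 0.968, -0.125, 0.215]
contact_force: [-0.9, -0.3, 1.2]
finger_gap: 0.0857
finger_force: 0.0
```

jog_arm(rot=[[0,0,0],[0,0,0],[0,0,0],[0,0,0],[0,0,0]], travel=[[0,0,0.01],[0,0,0.022],[0,0,0.022],[0,0,0.022],[0,0,0.022]], fingers=[1,1,0.7,0.6,0.6], grip_force=20)

```text
t: 3.12
tool_pos: [0.5884, 0.2244, 0.0819]
orientation: [0.027, 0.968, -0.125, 0.216]
contact_force: [-0.0, -0.3, -0.3]
finger_gap: 0.0522
finger_force: 0.0
```

```bash
python3 -c "
from h import *
Rm=Rt(DY,T25); go(GRIP+.021*Rm[:,2],Rm)
t=eyes.get_image('top');s=eyes.get_image('side')
crop(t,150,130,80,100,6,'pics/a.png');crop(s,205,180,60,75,8,'pics/b.png')
cv2.imwrite('pics/ab2.png',cv2.resize(np.hstack([cv2.imread('pics/a.png'),cv2.imread('pics/b.png')]),(800,500)))"
```

```text
travel [-0.0017, 0.0008, 0.0013] mm 1.0 rot [-0.0004, -0.0007, -0.0004] deg 0.2 tool [0.5884 0.2244 0.0819] F [-0.  -0.3 -0.3] gap 0.0522 ff 0.0 t 3.1167
```

View pics/ab2.png

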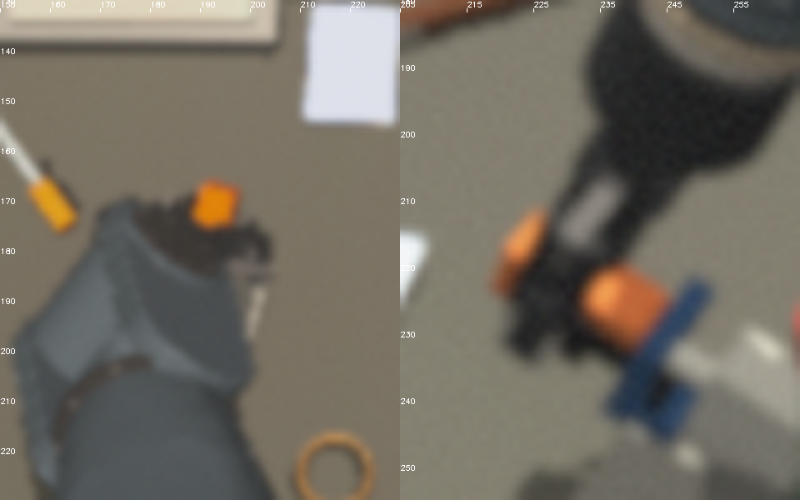

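jog_arm(rot=[[0,0,0],[0,0,0],[0,0,0],[0,0,0],[0,0,0]], travel=[[-0.004,0,0],[-0.004,0,0],[-0.004,0,0],[-0.004,0,0],[-0.004,0,0]], fingers=[0.55,0.52,0.49,0.46,0.46], grip_force=20)

```text
t: 3.63
tool_pos: [0.5853, 0.2251, 0.0795]
orientation: [0.027, 0.968, -0.124, 0.215]
contact_force: [-1.4, 0.8, 0.3]
finger_gap: 0.0395
finger_force: 3.4
```

jog_arm(rot=[[0,0,0],[0,0,0],[0,0,0],[0,0,0],[0,0,0]], travel=[[0,0,0],[0,0,0],[0,0,0],[0,0,0],[0,0,0]], fingers=[0.45,0.44,0.43,0.42,0.42], grip_force=20)

```text
t: 4.05
tool_pos: [0.5855, 0.2249, 0.0795]
orientation: [0.027, 0.968, -0.125, 0.215]
contact_force: [-0.8, -2.1, 1.4]
finger_gap: 0.0364
finger_force: 7.8
```

jog_arm(rot=[[0,0,0],[0,0,0],[0,0,0],[0,0,0],[0,0,0]], travel=[[0,0,0],[0,0,0],[0,0,0],[0,0,0],[0,0,0]], fingers=[0.4,0.38,0.36,0.34,0.34], grip_force=40)

```text
t: 4.47
tool_pos: [0.5855, 0.2244, 0.0798]
orientation: [0.028, 0.968, -0.124, 0.215]
contact_force: [-1.2, -6.7, 6.7]
finger_gap: 0.0297
finger_force: 34.1
```

jog_arm(rot=[[0,0,0],[0,0,0],[0,0,0],[0,0,0],[0,0,0]], travel=[[0,0,0],[0,0,0],[0,0,0],[0,0,0],[0,0,0]], fingers=[0.2,0.1,0.0,0.0,0.0], grip_force=90)

```text
t: 4.88
tool_pos: [0.5858, 0.2244, 0.0802]
orientation: [0.028, 0.968, -0.125, 0.216]
contact_force: [-2.1, -7.5, 9.1]
finger_gap: 0.0277
finger_force: 88.0
```

```bash
python3 -c "
from h import *
s,P,C=cur(); print(P,s['contact_force'],s['wrist_torque'],s['finger_gap']); x=C[:,0]; print(x, np.degrees(np.arcsin(x[2])),np.arctan2(x[1],x[0])); print(C.T@SX)"
```

```text
[0.58580961 0.22441668 0.08020518] [-2.06117567 -7.48380617  9.09077429] [-1.30374462  0.11907444 -0.31330881] 0.027671353579022725
[ 0.87594314 -0.22935734  0.42440409] 25.11294987831706 -0.25609119212185166
[ 9.99997568e-01 -9.88543697e-04  1.97132366e-03]
```

jog_arm(rot=[[0,0,0],[0,0,0],[0,0,0],[0,0,0],[0,0,0]], travel=[[0.002,0,0],[0.004,0,0],[0.01,0,0],[0.015,0,0],[0.02,0,0]], fingers=[0.0,0.0,0.0,0.0,0.0], grip_force=90)

```text
t: 5.3
tool_pos: [0.5971, 0.2209, 0.0847]
orientation: [0.028, 0.969, -0.124, 0.213]
contact_force: [-11.1, -1.3, -0.5]
finger_gap: 0.0273
finger_force: 88.1
```

```bash
cat > f.py <<'E'
from h import *
s,P,C=cur(); print(P.round(4),"Ftool",(C.T@s['contact_force']).round(1),"Mtool",(C.T@s['wrist_torque']).round(2),s['finger_gap'])
E
python3 f.py
```

```text
[0.5971 0.2209 0.0847] Ftool [-9.7  4.1 -3.9] Mtool [-0.61 -1.71 -0.14] 0.027260720741964117
```

jog_arm(rot=[[0,0,0],[0,0,0],[0,0,0],[0,0,0],[0,0,0]], travel=[[0.008,0,0],[0.016,0,0],[0.024,0,0],[0.032,0,0],[0.04,0,0]], fingers=[0.0,0.0,0.0,0.0,0.0])

```text
t: 5.72
tool_pos: [0.628, 0.214, 0.0999]
orientation: [0.027, 0.968, -0.124, 0.215]
contact_force: [-1.2, 1.0, -3.5]
finger_gap: 0.0275
finger_force: 88.4
```

```bash
python3 f.py
```

```text
[0.628  0.214  0.0999] Ftool [-2.8 -0.7  2.6] Mtool [ 0.02 -0.06 -0.04] 0.02751714010588643
```

Sliding out freely, so I continue.

jog_arm(rot=[[0,0,0],[0,0,0],[0,0,0],[0,0,0],[0,0,0]], travel=[[0.01,0,0],[0.02,0,0],[0.03,0,0],[0.04,0,0],[0.05,0,0]], fingers=[0.0,0.0,0.0,0.0,0.0])

```text
t: 6.13
tool_pos: [0.6633, 0.2046, 0.117]
orientation: [0.027, 0.968, -0.125, 0.215]
contact_force: [-0.3, 0.2, -3.7]
finger_gap: 0.0277
finger_force: 88.4
```

jog_arm(rot=[[0,0,0],[0,0,0],[0,0,0],[0,0,0],[0,0,0]], travel=[[0.02,0,0],[0.04,0,0],[0.06,0,0],[0.08,0,0],[0.09,0,0]], fingers=[0.0,0.0,0.0,0.0,0.0])

```text
t: 6.55
tool_pos: [0.7277, 0.1878, 0.1489]
orientation: [0.027, 0.968, -0.125, 0.216]
contact_force: [0.1, -0.5, -0.7]
finger_gap: 0.0275
finger_force: 89.0
```

```bash
python3 f.py
```

```text
[0.7277 0.1878 0.1489] Ftool [-0.2  0.4  0.7] Mtool [ 0.02 -0.25 -0.03] 0.027511454510441492
```

```bash
cat >> h.py <<'E'
ROLL=np.array([.4713,-.0133,.058]);RY=.197; RU=np.array([np.cos(RY),np.sin(RY),0])
E
python3 -c "
from h import *
go(ROLL+.235*RU+[0,0,.10-.021],Rt(RY,0))"
```

```text
travel [0.0099, 0.1958, 0.0206] mm 157.0 rot [0.031, -0.1376, -0.142] deg 36.0 tool [0.7277 0.1878 0.1489] F [ 0.1 -0.5 -0.7] gap 0.0275 ff 89.03136184279447 t 6.55
```

jog_arm(rot=[[0.006,-0.027,-0.028],[0.012,-0.054,-0.056],[0.018,-0.081,-0.084],[0.024,-0.108,-0.112],[0.031,-0.1376,-0.142]], travel=[[0.002,0.03,0.0],[0.004,0.07,0.0],[0.006,0.11,0.0],[0.008,0.15,0.01],[0.01,0.195,0.02]], fingers=[0.0,0.0,0.0,0.0,0.0])

```text
t: 6.97
tool_pos: [0.6997, 0.0328, 0.1373]
orientation: [0.004, 0.997, 0.069, 0.03]
contact_force: [0.9, -0.4, -0.6]
finger_gap: 0.0276
finger_force: 88.9
```

jog_arm(rot=[[0,0,0],[0,0,0],[0,0,0],[0,0,0],[0,0,0]], travel=[[0,0,0],[0,0,0],[0,0,0],[0,0,0],[0,0,0]], fingers=[0.0,0.0,0.0,0.0,0.0])

```text
t: 7.38
tool_pos: [0.6997, 0.0353, 0.1362]
orientation: [0.005, 0.997, 0.067, 0.031]
contact_force: [0.4, 0.3, -0.9]
finger_gap: 0.0272
finger_force: 89.0
```

```bash
python3 -c "
from h import *
go(ROLL+.235*RU+[0,0,.10-.021],Rt(RY,0))
s,P,C=cur()
g=P-.021*C[:,2]; pts=[g-.164*C[:,0],g-.034*C[:,0],g+.031*C[:,0],g]
print(proj('top',pts).round(1).tolist(),proj('side',pts).round(1).tolist())
t=eyes.get_image('top');s=eyes.get_image('side');cv2.imwrite('pics/t3.png',t[:,:,::-1]);cv2.imwrite('pics/s3.png',s[:,:,::-1])
crop(t,215,120,80,100,6,'pics/a.png');crop(s,190,130,90,100,6,'pics/b.png')
cv2.imwrite('pics/ab3.png',cv2.resize(np.hstack([cv2.imread('pics/a.png'),cv2.imread('pics/b.png')]),(800,470)))"
```

```text
travel [0.0022, 0.0036, -0.0008] mm 3.0 rot [0.005, -0.0193, -0.02] deg 5.1 tool [0.6997 0.0353 0.1362] F [ 0.4  0.3 -0.9] gap 0.0272 ff 88.96716309389831 t 7.3833
[[245.1, 183.2], [240.8, 149.5], [238.6, 132.8], [239.6, 140.8]] [[258.4, 168.9], [214.7, 166.0], [192.8, 164.5], [203.3, 165.2]]
```

View pics/ab3.png

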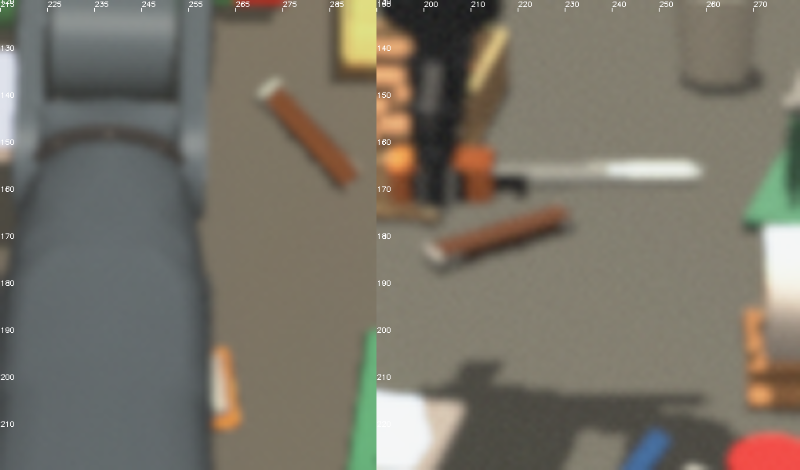

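```bash
cat > rod.py <<'E'
from h import *
# rod axis in the vertical plane through the tool axis, from the side image
def rodfit(im,c0,c1,r0,r1,thr=18):
    s,P,C=cur(); n=C[:,1]*[1,1,0]; n/=np.linalg.norm(n); pts=[]
    g=im.astype(float); 
    for u in range(c0,c1):
        col=g[r0:r1,u]; bg=np.median(g[r0:r1,u],axis=0); w=np.clip((col-bg).mean(1)-thr,0,None)
        if w.sum()<10: continue
        v=(w*np.arange(r0,r1)).sum()/w.sum(); o,d=ray("side",u,v); pts.append(o+d*((P-o)@n)/(d@n))
    pts=np.array(pts); x=C[:,0]*[1,1,0]; x/=np.linalg.norm(x); a=(pts-P)@x; k=np.polyfit(a,pts[:,2],1)
    print("n",len(pts),"pitch deg",np.degrees(np.arctan(k[0])).round(2),"axis z at TCP x",np.polyval(k,0).round(4),"tcp z",P[2].round(4),"tool pitch",np.degrees(np.arcsin(C[2,0])).round(2),"a range",a.min().round(4),a.max().round(4),"res",np.std(pts[:,2]-np.polyval(k,a)).round(4))
if __name__=="__main__":
    rodfit(cv2.imread("pics/s3.png")[:,:,::-1],224,265,158,176)
E
python3 rod.py
```

```text
n 35 pitch deg -1.58 axis z at TCP x 0.1541 tcp z 0.1362 tool pitch 3.49 a range -0.1637 -0.0628 res 0.0005
```

The side view shows the rod level, with its tip at (259,166) and shoulder at (215,166). It sits about 5° tip-up relative to the tool. I'll compensate for that, then line up with the bore and look again.

```bash
python3 -c "
from h import *
go(ROLL+.235*RU+[0,0,-.018],Rt(RY,np.radians(5)))"
```

```text
travel [-0.0051, 0.0016, 0.1202] mm 96.0 rot [0.0059, 0.0085, -0.0197] deg 4.0 tool [0.6997 0.0351 0.1362] F [ 0.  -0.3 -0.3] gap 0.0274 ff 88.96606077234992 t 7.4833
```

jog_arm(rot=[[0.006,0.0085,-0.02],[0.006,0.0085,-0.02],[0.006,0.0085,-0.02],[0.006,0.0085,-0.02],[0.006,0.0085,-0.02]], travel=[[-0.005,0.0016,0.04],[-0.005,0.0016,0.08],[-0.005,0.0016,0.12],[-0.005,0.0016,0.12],[-0.005,0.0016,0.12]], fingers=[0.0,0.0,0.0,0.0,0.0])

```text
t: 7.9
tool_pos: [0.7012, 0.0321, 0.0392]
orientation: [-0.005, 0.994, 0.098, 0.042]
contact_force: [-0.8, 0.6, 0.6]
finger_gap: 0.0275
finger_force: 89.1
```

```bash
cat > look.py <<'E'
from h import *
import sys
go(ROLL+float(sys.argv[2])*RU+[0,0,-.018],Rt(RY,np.radians(5)))
t=eyes.get_image('top');s=eyes.get_image('side');k=sys.argv[1];cv2.imwrite(f'pics/t{k}.png',t[:,:,::-1]);cv2.imwrite(f'pics/s{k}.png',s[:,:,::-1])
a=np.linspace(0,2*np.pi,30); M=Rt(RY,0)
crop(t,215,150,80,80,5,'pics/a.png')
x0,y0,S=195,150,5; c=cv2.resize(s[y0:y0+80,x0:x0+110,::-1],None,fx=S,fy=S,interpolation=cv2.INTER_CUBIC)
for x in(-.025,.025):
  for r in(.045,.02):
    Q=ROLL+x*RU+np.c_[r*np.cos(a)]*np.array([-np.sin(RY),np.cos(RY),0])+np.c_[r*np.sin(a)]*[0,0,1]
    cv2.polylines(c,[((proj('side',Q)+.5-[x0,y0])*S).astype(np.int32)],True,(255,0,255),1,cv2.LINE_AA)
cv2.imwrite(f'pics/ab{k}.png',cv2.resize(np.hstack([cv2.imread('pics/a.png')[:400],c]),(800,337)))
E
python3 look.py 4 .235
```

```text
travel [0.001, -0.0006, -0.001] mm 1.0 rot [-0.0003, 0.001, 0.0] deg 0.2 tool [0.7012 0.0321 0.0392] F [-0.8  0.6  0.6] gap 0.0275 ff 89.06991684805689 t 7.9
```

View pics/ab4.png

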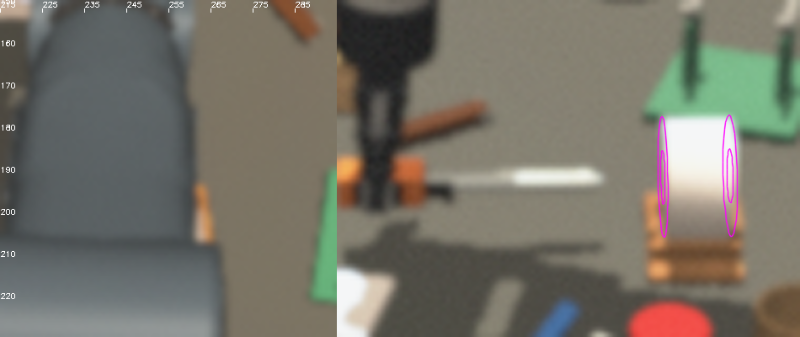

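Rod tip is at (603,178) in this composite and the bore axis at about (662,177), so they are collinear. I'll check the pitch and then thread.

```bash
python3 -c "
from rod import *
rodfit(cv2.imread('pics/s4.png')[:,:,::-1],226,266,183,204)
go(ROLL+.155*RU+[0,0,-.018],Rt(RY,np.radians(5)));go(ROLL+.107*RU+[0,0,-.018],Rt(RY,np.radians(5)))"
```

```text
n 32 pitch deg 0.22 axis z at TCP x 0.0598 tcp z 0.0423 tool pitch 5.13 a range -0.1646 -0.0682 res 0.0007
travel [-0.1013, -0.0013, -0.0062] mm 81.0 rot [0.0, -0.0007, 0.0] deg 0.1 tool [0.7031 0.0319 0.0423] F [-0.5 -0.5 -0.4] gap 0.0273 ff 89.11412797324374 t 8.0
travel [-0.161, -0.0013, -0.0116] mm 129.0 rot [0.0, -0.0007, 0.0] deg 0.1 tool [0.7031 0.0319 0.0423] F [-0.5 -0.5 -0.4] gap 0.0273 ff 89.11412797324374 t 8.0
```

jog_arm(rot=[[0,0,0],[0,0,0],[0,0,0],[0,0,0],[0,0,0]], travel=[[-0.02,-0.001,-0.0],[-0.04,-0.001,-0.002],[-0.06,-0.001,-0.004],[-0.08,-0.001,-0.006],[-0.1,-0.001,-0.0075]], fingers=[0.0,0.0,0.0,0.0,0.0])

```text
t: 8.42
tool_pos: [0.6238, 0.0167, 0.0418]
orientation: [-0.004, 0.994, 0.098, 0.045]
contact_force: [0.7, 0.0, -0.6]
finger_gap: 0.0277
finger_force: 89.1
```

```bash
python3 f.py; python3 -c "
from h import *
go(ROLL+.107*RU+[0,0,-.017],Rt(RY,np.radians(5)))"
```

```text
[0.6238 0.0167 0.0418] Ftool [0.6 0.1 0.7] Mtool [-0.06  0.01 -0.02] 0.027653727119549998
travel [-0.0604, -0.0006, -0.0045] mm 48.0 rot [0.0002, -0.0011, -0.0] deg 0.2 tool [0.6238 0.0167 0.0418] F [ 0.7  0.  -0.6] gap 0.0277 ff 89.09636365277493 t 8.4167
```

jog_arm(rot=[[0,0,0],[0,0,0],[0,0,0],[0,0,0],[0,0,0]], travel=[[-0.015,-0.0005,-0.001],[-0.03,-0.0005,-0.002],[-0.045,-0.0005,-0.003],[-0.06,-0.0005,-0.0045],[-0.06,-0.0005,-0.0045]], fingers=[0.0,0.0,0.0,0.0,0.0])

```text
t: 8.83
tool_pos: [0.5754, 0.0075, 0.0406]
orientation: [-0.004, 0.994, 0.098, 0.044]
contact_force: [0.2, 0.6, -1.1]
finger_gap: 0.0277
finger_force: 89.1
```

```bash
python3 f.py; python3 look.py 5 .107
```

```text
[0.5754 0.0075 0.0406] Ftool [ 0.2 -0.5  1.1] Mtool [-0.01  0.01  0.  ] 0.027726473958343784
travel [0.001, 0.0, 0.0009] mm 1.0 rot [0.0, -0.0005, -0.0001] deg 0.1 tool [0.5754 0.0075 0.0406] F [ 0.2  0.6 -1.1] gap 0.0277 ff 89.06907141859392 t 8.8333
```

View pics/ab5.png

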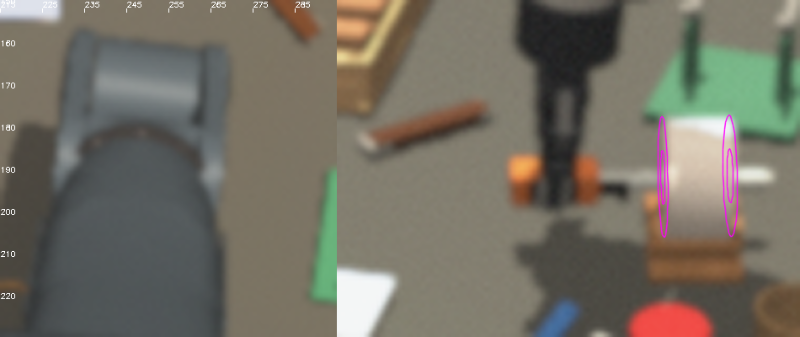

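The rod passes through the roll, with its tip showing at (773,175) beyond the face. Lifting now.

jog_arm(rot=[[0,0,0],[0,0,0],[0,0,0],[0,0,0],[0,0,0]], travel=[[0.0,0,-0.006],[0.001,0,-0.012],[0.002,0,-0.018],[0.002,0,-0.024],[0.0026,0,-0.03]], fingers=[0.0,0.0,0.0,0.0,0.0], grip_force=110)

```text
t: 9.35
tool_pos: [0.576, 0.0077, 0.0631]
orientation: [-0.004, 0.994, 0.098, 0.043]
contact_force: [0.7, 0.4, -2.4]
finger_gap: 0.0267
finger_force: 110.7
```

```bash
python3 f.py
```

```text
[0.576  0.0077 0.0631] Ftool [ 0.5 -0.3  2.4] Mtool [0.04 0.12 0.03] 0.026745852202322576
```

jog_arm(rot=[[0,0,0],[0,0,0],[0,0,0],[0,0,0],[0,0,0]], travel=[[0.001,0,-0.015],[0.003,0,-0.035],[0.005,0,-0.06],[0.007,0,-0.085],[0.009,0,-0.1]], fingers=[0.0,0.0,0.0,0.0,0.0])

```text
t: 9.77
tool_pos: [0.5766, 0.0076, 0.1456]
orientation: [-0.004, 0.994, 0.098, 0.044]
contact_force: [0.9, 0.0, -1.7]
finger_gap: 0.0271
finger_force: 110.7
```

jog_arm(rot=[[0,0,0],[0,0,0],[0,0,0],[0,0,0],[0,0,0]], travel=[[0.001,0,-0.01],[0.003,0,-0.02],[0.003,0,-0.03],[0.003,0,-0.03],[0.003,0,-0.03]], fingers=[0.0,0.0,0.0,0.0,0.0])

```text
t: 10.18
tool_pos: [0.5762, 0.0077, 0.1669]
orientation: [-0.005, 0.994, 0.098, 0.043]
contact_force: [-0.6, 0.7, -2.3]
finger_gap: 0.0271
finger_force: 110.7
```

```bash
python3 f.py; python3 -c "
from h import *
s=eyes.get_image('side');cv2.imwrite('pics/s6.png',s[:,:,::-1])
crop(s,195,110,110,90,7,'pics/c6.png')"
```

```text
[0.5762 0.0077 0.1669] Ftool [-0.7 -0.9  2.3] Mtool [0.01 0.07 0.02] 0.027113554881935766
```

View pics/c6.png

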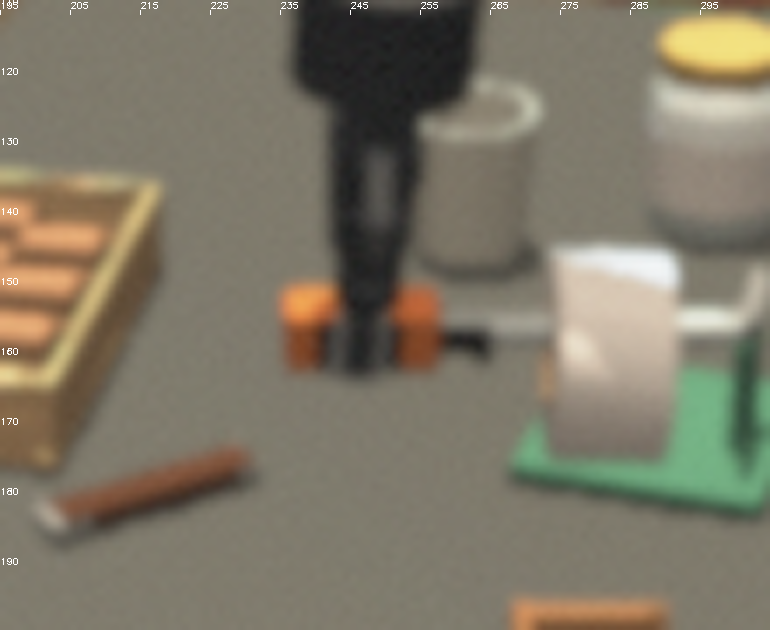

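```bash
cat >> h.py <<'E'
ST=np.array([.4565,-.2394,.085]);SY=-.155; SU=np.array([np.cos(SY),np.sin(SY),0])
E
python3 -c "
from h import *
s,P,C=cur(); print('tool pitch',np.degrees(np.arcsin(C[2,0])))
x=C[:,0]*[1,1,0];x/=np.linalg.norm(x); b=P+[0,0,.0178]
for p in(-2,0,2):
  print(p,proj('side',[b-d*x-[0,0,d*np.tan(np.radians(p))] for d in(.034,.06,.164)]).round(1).tolist())
im=cv2.imread('pics/s6.png').astype(int).sum(2)
for u in(264,266,268,270,293,295,297): print(u,im[150:164,u].tolist())
Rm=Rt(SY,np.radians(5)); go(ST+.109*SU+[0,0,.10-.0178],Rm)"
```

```text
tool pitch 4.922076471973344
-2 [[256.9, 155.4], [265.7, 155.0], [300.7, 153.3]]
0 [[256.9, 155.8], [265.7, 155.6], [300.6, 155.1]]
2 [[256.9, 156.1], [265.7, 156.2], [300.5, 156.8]]
264 [290, 339, 357, 371, 401, 404, 367, 272, 202, 187, 205, 255, 316, 348]
266 [288, 341, 354, 371, 408, 446, 448, 398, 333, 311, 327, 345, 351, 353]
268 [317, 346, 357, 380, 408, 457, 459, 411, 359, 333, 348, 357, 361, 355]
270 [334, 351, 360, 375, 412, 456, 462, 412, 353, 336, 352, 357, 357, 360]
293 [368, 364, 380, 463, 605, 671, 634, 505, 389, 351, 357, 373, 391, 417]
295 [352, 359, 372, 463, 612, 675, 636, 500, 368, 331, 345, 362, 387, 407]
297 [357, 358, 377, 455, 595, 667, 627, 488, 376, 342, 351, 357, 376, 397]
travel [-0.0786, 0.3207, -0.008] mm 264.0 rot [-0.0099, 0.0005, 0.1115] deg 20.2 tool [0.576  0.0077 0.1664] F [-0.1 -0.5 -1.6] gap 0.0267 ff 110.68834805628285 t 10.2333
```

jog_arm(rot=[[-0.001,0,0.01],[-0.003,0,0.025],[-0.004,0,0.04],[-0.005,0,0.055],[-0.006,0,0.07]], travel=[[-0.004,0.015,-0.001],[-0.014,0.05,-0.002],[-0.023,0.09,-0.003],[-0.032,0.13,-0.004],[-0.042,0.17,-0.005]], fingers=[0.0,0.0,0.0,0.0,0.0])

```text
t: 10.65
tool_pos: [0.5691, -0.1342, 0.1673]
orientation: [0.0, 0.999, -0.014, 0.043]
contact_force: [0.7, -0.9, -3.1]
finger_gap: 0.0269
finger_force: 110.7
```

```bash
python3 f.py; python3 -c "
from h import *
Rm=Rt(SY,np.radians(5)); go(ST+.109*SU+[0,0,.10-.0178],Rm)"
```

```text
[ 0.5691 -0.1342  0.1673] Ftool [0.4 0.9 3.2] Mtool [0.03 0.16 0.01] 0.02691248301038456
travel [-0.002, 0.1527, -0.0001] mm 122.0 rot [-0.0038, 0.0006, 0.0405] deg 7.3 tool [ 0.5691 -0.1342  0.1673] F [ 0.7 -0.9 -3.1] gap 0.0269 ff 110.67548649734817 t 10.65
```

jog_arm(rot=[[-0.001,0,0.01],[-0.002,0,0.02],[-0.003,0,0.03],[-0.0038,0,0.04],[-0.0038,0,0.04]], travel=[[0,0.04,0],[0,0.08,0],[-0.001,0.115,0],[-0.002,0.14,0],[-0.002,0.15,0]], fingers=[0.0,0.0,0.0,0.0,0.0])

```text
t: 11.07
tool_pos: [0.5643, -0.2553, 0.1669]
orientation: [0.004, 0.996, -0.077, 0.043]
contact_force: [0.5, 0.1, -2.1]
finger_gap: 0.0271
finger_force: 110.9
```

jog_arm(rot=[[0,0,0],[0,0,0],[0,0,0],[0,0,0],[0,0,0]], travel=[[0,0,0],[0,0,0],[0,0,0],[0,0,0],[0,0,0]], fingers=[0.0,0.0,0.0,0.0,0.0])

```text
t: 11.48
tool_pos: [0.5654, -0.2512, 0.1677]
orientation: [0.003, 0.996, -0.074, 0.043]
contact_force: [0.2, -0.4, -2.3]
finger_gap: 0.027
finger_force: 110.9
```

```bash
python3 -c "
from h import *
Rm=Rt(SY,np.radians(5)); go(ST+.109*SU+[0,0,.03-.0178],Rm)
s=eyes.get_image('side');t=eyes.get_image('top');cv2.imwrite('pics/s7.png',s[:,:,::-1])
M=np.c_[SU,np.cross([0,0,1],SU),[0,0,1]]
def dr(n,im,x0,y0,w,h,S):
  c=cv2.resize(im[y0:y0+h,x0:x0+w,::-1],None,fx=S,fy=S,interpolation=cv2.INTER_CUBIC)
  for x in(-.041,.041):
    Q=np.array([[x,-.021,.0],[x,-.021,.013],[x,0,-.008],[x,.021,.013],[x,.021,0]])@M.T+ST
    cv2.polylines(c,[((proj(n,Q)+.5-[x0,y0])*S).astype(np.int32)],False,(255,0,255),1,cv2.LINE_AA)
  return c
cv2.imwrite('pics/ab7.png',np.hstack([dr('top',t,270,170,60,70,6),dr('side',s,240,115,72,70,6)]))"
```

```text
travel [-0.0082, 0.0064, 0.0878] mm 70.0 rot [-0.0001, 0.0003, 0.0019] deg 0.4 tool [ 0.5654 -0.2512  0.1677] F [ 0.2 -0.4 -2.3] gap 0.027 ff 110.93641244515311 t 11.4833
```

View pics/ab7.png

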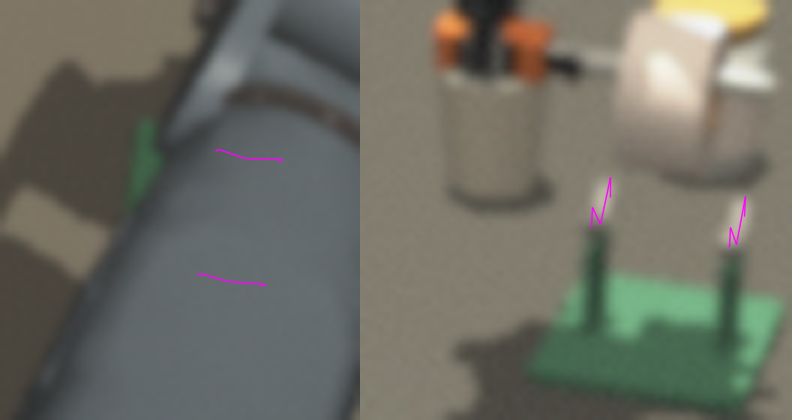

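Roll and rod are directly over the stand in the side view. The uprights are at (597,200) and (737,215) in the crop, within 1 px of the model. I'm lowering part of the way.

jog_arm(rot=[[0,0,0.002],[0,0,0.002],[0,0,0.002],[0,0,0.002],[0,0,0.002]], travel=[[-0.001,0.0064,0.01],[-0.003,0.0064,0.03],[-0.004,0.0064,0.05],[-0.005,0.0064,0.07],[-0.006,0.0064,0.08]], fingers=[0.0,0.0,0.0,0.0,0.0])

```text
t: 12.0
tool_pos: [0.5644, -0.2571, 0.1011]
orientation: [0.003, 0.996, -0.078, 0.042]
contact_force: [-0.5, -0.0, -2.3]
finger_gap: 0.0269
finger_force: 110.9
```

jog_arm(rot=[[0,0,0],[0,0,0],[0,0,0],[0,0,0],[0,0,0]], travel=[[0,0,0],[0,0,0],[0,0,0],[0,0,0],[0,0,0]], fingers=[0.0,0.0,0.0,0.0,0.0])

```text
t: 12.42
tool_pos: [0.5656, -0.2576, 0.1044]
orientation: [0.004, 0.996, -0.078, 0.044]
contact_force: [-0.5, -0.3, -2.2]
finger_gap: 0.0271
finger_force: 110.8
```

```bash
python3 f.py; python3 -c "
from h import *
Rm=Rt(SY,np.radians(5)); go(ST+.1105*SU+[0,0,.0-.0178],Rm)
s=eyes.get_image('side');cv2.imwrite('pics/s8.png',s[:,:,::-1]);crop(s,240,115,75,75,8,'pics/c8.png')
"
```

```text
[ 0.5656 -0.2576  0.1044] Ftool [-0.7  0.3  2.2] Mtool [-0.05  0.14 -0.02] 0.02707580456697648
travel [-0.0042, -0.0014, 0.0463] mm 37.0 rot [0.0001, -0.0002, -0.0005] deg 0.1 tool [ 0.5656 -0.2576  0.1044] F [-0.5 -0.3 -2.2] gap 0.0271 ff 110.80918234074488 t 12.4167
```

View pics/c8.png

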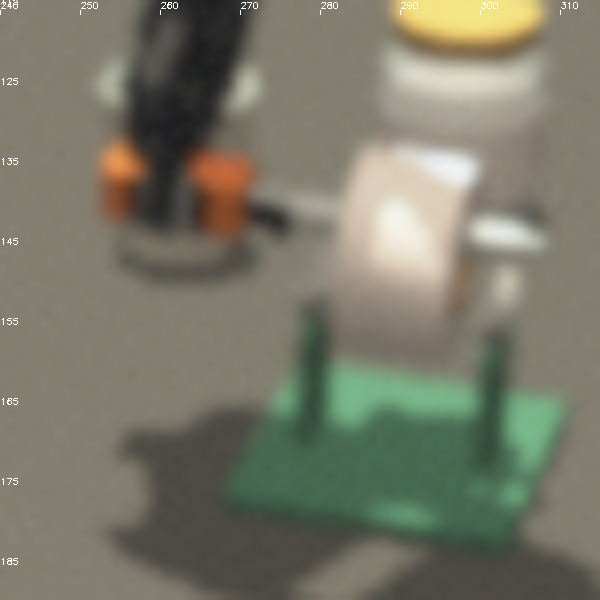

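Roll (281–298) sits between the uprights (279 and 301). Lowering the rest, slowly.

jog_arm(rot=[[0,0,0],[0,0,0],[0,0,0],[0,0,0],[0,0,0]], travel=[[-0.001,-0.0014,0.01],[-0.002,-0.0014,0.02],[-0.004,-0.0014,0.03],[-0.005,-0.0014,0.036],[-0.005,-0.0014,0.038]], fingers=[0.0,0.0,0.0,0.0,0.0])

```text
t: 12.88
tool_pos: [0.5635, -0.2554, 0.0716]
orientation: [0.002, 0.996, -0.079, 0.042]
contact_force: [-1.0, 3.3, 2.5]
finger_gap: 0.0266
finger_force: 108.5
```

```bash
python3 f.py; python3 -c "
from h import *
Rm=Rt(SY,np.radians(5)); go(ST+.1095*SU+[0,0,.0-.0178],Rm)"
```

```text
[ 0.5635 -0.2554  0.0716] Ftool [-1.3 -3.1 -2.6] Mtool [ 0.6  -0.81  0.67] 0.026644015125185577
travel [0.0012, 0.0009, 0.0056] mm 4.0 rot [-0.0005, 0.0009, -0.0008] deg 0.2 tool [ 0.5635 -0.2554  0.0716] F [-1.   3.3  2.5] gap 0.0266 ff 108.53333139850292 t 12.8833
```

jog_arm(rot=[[0,0,0.003],[0,0,0.005],[0,0,0.005],[0,0,0.005],[0,0,0.005]], travel=[[0,-0.0015,0],[0,-0.003,0],[0,-0.003,0.001],[0,-0.003,0.002],[0,-0.003,0.002]], fingers=[0.0,0.0,0.0,0.0,0.0])

```text
t: 13.3
tool_pos: [0.5647, -0.2539, 0.0714]
orientation: [0.003, 0.995, -0.086, 0.043]
contact_force: [1.0, -0.3, -1.0]
finger_gap: 0.0269
finger_force: 108.7
```

```bash
python3 f.py
```

```text
[ 0.5647 -0.2539  0.0714] Ftool [0.9 0.1 1.1] Mtool [ 0.    0.07 -0.03] 0.026902490307755843
```

jog_arm(rot=[[0,0,0],[0,0,0],[0,0,0],[0,0,0],[0,0,0]], travel=[[0,0,0.001],[0,0,0.002],[0,0,0.003],[0,0,0.004],[0,0,0.004]], fingers=[0.0,0.0,0.0,0.0,0.0])

```text
t: 13.72
tool_pos: [0.5651, -0.2545, 0.0692]
orientation: [0.003, 0.995, -0.086, 0.044]
contact_force: [-2.7, -2.2, 8.5]
finger_gap: 0.0266
finger_force: 109.9
```

```bash
python3 f.py
```

```text
[ 0.5651 -0.2545  0.0692] Ftool [-1.5  2.6 -8.7] Mtool [-0.42 -1.08 -0.05] 0.02659636708754914
```

jog_arm(rot=[[0,0,0],[0,0,0],[0,0,0],[0,0,0],[0,0,0]], travel=[[0,0.0005,-0.001],[0,-0.0005,-0.001],[0,-0.002,-0.001],[0,-0.0035,-0.001],[0,-0.005,-0.001]], fingers=[0.34,0.37,0.4,0.43,0.47], grip_force=40)

```text
t: 14.13
tool_pos: [0.5654, -0.2495, 0.0687]
orientation: [0.003, 0.995, -0.086, 0.043]
contact_force: [1.2, -3.0, -0.2]
finger_gap: 0.0403
finger_force: 1.5
```

jog_arm(rot=[[0,0,0],[0,0,0],[0,0,0],[0,0,0],[0,0,0]], travel=[[0,0,0],[0,0,0],[0,0,0],[0,0,0],[0,0,0]], fingers=[0.5,0.6,0.7,0.8,0.8])

```text
t: 14.55
tool_pos: [0.5655, -0.2498, 0.0689]
orientation: [0.003, 0.995, -0.086, 0.043]
contact_force: [-0.3, 0.1, 0.0]
finger_gap: 0.0684
finger_force: 0.0
```

```bash
python3 f.py; python3 -c "
from h import *
s=eyes.get_image('side');crop(s,240,115,75,75,8,'pics/c9.png')
"
```

```text
[ 0.5655 -0.2498  0.0689] Ftool [-0.4 -0.  -0. ] Mtool [-0.    0.   -0.06] 0.06835130527193799
```

View pics/c9.png

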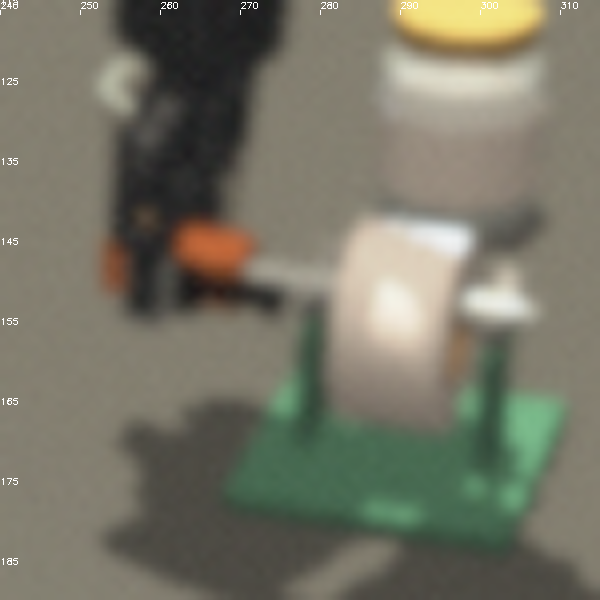

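The rod lies in both notches with the roll hanging between the uprights, and the hand carries no load. Retreating straight up.

jog_arm(rot=[[0,0,0],[0,0,0],[0,0,0],[0,0,0],[0,0,0]], travel=[[0.001,0,-0.012],[0.003,0,-0.035],[0.006,0,-0.07],[0.01,0,-0.11],[0.013,0,-0.15]], fingers=[0.9,0.9,0.9,0.9,0.9])

```text
t: 15.02
tool_pos: [0.5652, -0.2499, 0.1913]
orientation: [0.003, 0.995, -0.086, 0.043]
contact_force: [1.1, 0.2, -0.6]
finger_gap: 0.0763
finger_force: 0.0
```

jog_arm(rot=[[0,0,0],[0,0,0],[0,0,0],[0,0,0],[0,0,0]], travel=[[0,0,0],[0,0,0],[0,0,0],[0,0,0],[0,0,0]], fingers=[0.9,0.9,0.9,0.9,0.9])

```text
t: 15.43
tool_pos: [0.565, -0.2498, 0.1883]
orientation: [0.003, 0.995, -0.086, 0.042]
contact_force: [-0.1, -0.2, 0.0]
finger_gap: 0.0769
finger_force: 0.0
```

```bash
python3 f.py; python3 -c "
from h import *
A=eyes.get_image('side')
B=eyes.get_image('side'); roi=(slice(140,185),slice(245,312))
print('motion',np.abs(A[roi].astype(int)-B[roi]).mean())
hs=cv2.cvtColor(B,cv2.COLOR_RGB2HSV)
# predicted for ideal placing vs observed: handle centroid and rod tip
n=ST; print('pred grip/shoulder/tip',proj('side',[ST+.109*SU,ST+.075*SU,ST-.055*SU]).round(1).tolist())
m=(hs[140:165,245:280,0]<20)&(hs[140:165,245:280,1]>130); v,u=np.nonzero(m); print('orange cols',u.min()+245,u.max()+245,'rows',v.min()+140,v.max()+140)
g=B[:,:,:].astype(int).sum(2)
print('row tip',[ (r,g[r,298:314].tolist()) for r in(151,152,153)])
for uu in(273,275,300,304): print(uu,140+np.argmax(g[140:162,uu]))
"
```

```text
[ 0.565  -0.2498  0.1883] Ftool [-0.1  0.3 -0. ] Mtool [-0.01 -0.06 -0.01] 0.07689171992886334
motion 1.1636263128800441
pred grip/shoulder/tip [[261.4, 147.2], [270.5, 148.5], [306.3, 153.8]]
orange cols 253 270 rows 142 150
row tip [(151, [513, 582, 608, 613, 628, 621, 555, 469, 403, 371, 373, 369, 367, 366, 369, 366]), (152, [579, 657, 674, 679, 684, 672, 635, 545, 461, 405, 376, 368, 365, 367, 363, 369]), (153, [535, 622, 659, 667, 671, 667, 641, 584, 506, 423, 378, 366, 364, 363, 361, 369])]
273 148
275 149
300 152
304 153
```

```bash
python3 -c "
from plant import bot
print(bot.job_done())"
```

```text
the job is handed in; nothing more can be done
None
```

The spindle is out of its holster and lies across both notches of the green stand, with the label roll hanging free between the uprights. The hand has let go and is clear; I handed the job in at about 15.5 s, and no verdict was shown.

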